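Eject a finished injector into its case and press the lid home

TASK

Push the red tab of the ejector slide so that the injector held in the nest rolls down the chute into the blue case; do not touch the injector with the gripper and leave the yellow screwdriver and the jar where they are. Then put the green lid on the case and press it down at both ends until it sits fully home on the rim all round, and let go of it.

Things in the scene. Friction and masses are not known exactly. Their poses are not given: they have to be found in the camera images.
- station: Fixed unloading station, base 170 x 285 mm, 143 mm tall. Origin on the bench under its middle; z up. From its +y end to its -y end: grey nest block (top 89 mm above the bench) with the ejector slide, a 2 mm ridge holding the injector, blue cheeks (114 mm high), a steel chute sloping to -y, the blue case. The ejector pushes towards the station's -y.
- ejector (a joint): Travel of the spring ejector slide in m: 0 at rest, up to 0.040 pushed fully in (towards the station's -y), where the spring gives about 5.5 N; it springs back when let go. The injector tips over the ridge after about 15 mm and rolls away by about 30 mm.
- ejector_tab (a point): Middle of the outer (+y) face of the slide's upright red tab, 118 mm above the bench: push here towards the station's -y. The tab is 45 mm wide (station x), 12 mm thick (y), and stands from 93 to 143 mm above the bench; on its +y side is free space above the block's top (89 mm). Moves with the slide.
- injector: Dark steel injector, 110 mm long, body 26 mm in diameter, brass nozzle, 0.18 kg, lying along the station's x in the nest. Origin on its axis, at its middle; its x axis runs along its length.
- case: Blue open case fixed in the station, outside 158 x 98 mm (x, y), 56 mm tall, inside 130 x 90 mm, floor 6 mm thick, end walls (+x and -x) 14 mm, side walls 4 mm. Origin at the centre of its underside, 8 mm above the bench; axes as the station's. The chute ends 6 mm outside the case's +y wall, 14 mm above the rim.
- pad_near (a joint): Depth in m of the stiff orange pad, 60 mm long, in the top of the case's end wall at -x, 72 mm from the middle: it stands 8 mm above the rim at 0 and is flush at 0.008; starts at 0 to 0.002. The lid first rests on the two pads; each goes down, and stays down, under about 9 N on the lid over it.
- pad_far (a joint): The same for the pad in the end wall at +x.
- case_mouth (a point): Centre of the case's mouth, at rim height (64 mm above the bench). With the lid fully home the lid's origin lies here.
- lid: Green loose lid, 0.14 to 0.28 kg: plate 154 x 94 x 6 mm; skirt 123 x 83 mm reaching 14 mm below it (3.5 mm play all round in the case); on top a black grip rib 18 mm thick (lid x), 60 long (y), 40 tall. Origin: centre of the plate's underside, z up. It starts standing on its skirt on the bench, origin 14 mm up. Fits the case either way round, its x along the case's x.
- lid_grip (a point): Grip point in the middle of the lid's black rib, 32 mm above the origin (the rib's top is at 46 mm).
- lid_end_a (a point): Point on the underside of the lid's plate, 66 mm from the middle towards the lid's +x end; the place to press is the white mark on the plate's top, 6 mm above it.
- lid_end_b (a point): The same at the lid's -x end.
- screwdriver: Yellow screwdriver, 180 mm, lying on the bench; bystander. Origin on the bench under its middle.
- jar: Closed jar, 64 mm in diameter, 80 mm tall; bystander. Origin under its middle.
Things that resemble listed ones, but are neither listed nor needed, are in the scene too. Leave any purple look-alike of the lid alone.

How it is judged:
On the way, in this order (a step that is already met when the one before it is completed fails the run):
1. the injector lies in the case (x of injector in the frame of case between -0.03 and 0.03 m and y of injector in the frame of case between -0.045 and 0.045 m and z of injector in the frame of case below 0.03 m), for 0.2 s.
2. the lid lies on the case, over its mouth (horizontal distance between lid and case_mouth below 0.01 m and z of lid in the frame of case below 0.068 m), for 0.2 s.
At the end, for the whole second after the job is handed in: The injector lies at rest on the floor of the case; the lid is on the case, centred within 10 mm, upright, at rest, with the plate's underside within 2.5 mm of the rim at both ends (all of step 1 and horizontal distance between lid and case_mouth below 0.01 m and angle between lid's own z axis and vertical below 0.035 rad and z of lid_end_a in the frame of case between 0.052 and 0.0585 m and z of lid_end_b in the frame of case between 0.052 and 0.0585 m and linear speed of lid below 0.01 m/s and linear speed of injector below 0.02 m/s); the robot touches nothing.
It fails at once if the gripper or arm touches the injector (contact force between the arm and injector above 0.5 N).
It fails at once if the fingers touch the injector (contact force between the fingers and injector above 0.5 N).
It fails at once if the screwdriver is moved by more than 30 mm (distance of screwdriver from where it was at the start of the episode above 0.03 m).
It fails at once if the jar is moved by more than 30 mm (distance of jar from where it was at the start of the episode above 0.03 m).
It also fails if it takes over 69 s, if anything falls off the work surface, if the arm or the gripper's body presses on something with over 40 N, if the wrist force passes 120 N, or if a joint passes its speed limit or range.

ROBOT

A 7-joint arm with a two-finger parallel gripper is mounted at the origin on the work surface. World frame = base frame: x ahead of the robot, y to its left, z up, the work surface at z = 0. Lengths are in m, angles in rad, forces in N, time in s.
With the tool pointing down it reaches from about 0.425 to 1.025 m from the base axis. Payload 9.4 kg.
Tool frame: the origin (TCP) lies on the centre line of the jaws, within the pads' length; the fingertips stand 8 mm ahead of it and the grasp point (between the pads) lies 11 mm behind it; z points along the fingers, y is the line along which they close (so a half turn about z gives the same grasp; the last joint's range is limited). The gripper opens to 85 mm and grips with 20 to 120 N. Pads are 22 mm wide; open, the fingers measure 114 mm over their backs; the gripper's body (76 mm by 85 mm) begins 54 mm behind the grasp point. The pads swing forward as they close: fully open they stand 13 mm farther back than shut.
Start: joints at [1.051, 0.599, -0.003, 1.599, 0.002, 0.943, -0.08], TCP at [0.311, -0.655, 0.239] pointing down, gripper open.
Joint ranges: [-2.57, 2.57], [-0.35, 1.97], [-1.29, 1.29], [0.11, 2.56], [-1.05, 4.19], [0.11, 1.86], [-2.63, 2.63]. Speed limits (rad/s): [2.22, 2.22, 3.01, 3.01, 3.14, 3.14, 3.14].

INTERFACE

Orientations are given as a rotation vector (axis times angle).
In Python, from plant import robot gives the robot as it stands.
- The arm moves only by the shell command python3 -m pendant 'ROWS' [OPENING] [FORCE]. ROWS is JSON, a list of rows, each an object of numbers: "dx", "dy", "dz": the shift along the tool's x, y, z in mm; "wx", "wy", "wz": the turn, a rotation vector about the tool's x, y, z in rad. A call has 1 to 5 rows; each row is the pose to reach, as a shift and turn from the pose commanded when the call began, along the tool's axes at that moment; what a row does not reach only later rows make up. A row lasts 1/12 s, in which the tool goes at most 41.7 mm and 7.16 degrees, less where a joint would pass 70% of its speed; a pose out of reach is approached as far as the arm can. A call with a gripper value outside its range is refused whole. OPENING is the opening, from 0 (shut) to 1 (fully open), set as the call begins (- or left out, the last holds). The fingers move at their own pace and stop on an object; FORCE is the grip in N (left out, the last holds). Time passes only in rows, so rows that repeat a pose let the fingers close. It gives the time, the measured TCP pose, the force, the opening and the grip force at its end, in the units of the state.
- robot.observe(): the state, without advancing time (a new reading comes with each control period).
- robot.get_image(name): name is "side" or "top"; returns the picture (480x640x3 uint8, red, green, blue); there is no depth.
- robot.camera_model(name): a dict with "intrinsics" (3x3 intrinsics, pixels), "dist" ([k1, k2, p1, p2, k3] as OpenCV has them; the pictures are not rectified), "R" (3x3) and "t" (3): a world point X has camera coordinates R X + t. Camera axes: x right, y down, z forward; pixel columns grow to the right and rows downward; lengths in m; the calibration is good to about 2 mm. A picture is of the moment at which its call begins. camera_model takes no time and is no camera call.
- robot.hand_in(): hands the job in; it is judged then, once.
The state is a dict: "clock": time; "qpos": joint angles; "dq": joint speeds; "joint_torque": joint torques, N m; "eef_pos": TCP position; "tcp_rot": TCP orientation; "force": force on the tool from outside, world axes, zero at the start; "ft_torque": the same for the moment, N m; "width": finger opening in m; "finger_force": force on a finger pad.
Only numpy, scipy, OpenCV 4.12 (cv2) and the standard library are available. Lean on these libraries where they do the work, as an engineer would, in place of code of your own. Each camera call takes 0.05 s, during which the arm holds its last target. There are 200 camera calls.

## Working session

There is one attempt and no reset: what is moved stays moved. The work goes in short steps, Python scripts to look and compute and a shell command to move; the robot and the scene stay as the last step left them, time stands still between calls to the robot, and variables do not carry over. Pictures are saved under pics/ and viewed, at most 10 in all, crops included, and the job is handed in when it is done.

```bash
ls; mkdir -p pics
python3 - <<'E'
from plant import robot
import cv2
for n in("side","top"):
    cv2.imwrite(f"pics/{n}0.png",robot.get_image(n)[:,:,::-1]); m=robot.camera_model(n); print(n,m)
print(robot.observe())
E
```

```text
pics
side {'intrinsics': array([[457.88477707,   0.        , 308.67551285],
       [  0.        , 457.88477707, 242.71961891],
       [  0.        ,   0.        ,   1.        ]]), 'dist': array([-0.09770298,  0.        ,  0.        ,  0.        ,  0.        ]), 'R': array([[ 9.94395424e-01, -1.05724698e-01, -1.68566588e-04],
       [-5.68198422e-02, -5.33074060e-01, -8.44158488e-01],
       [ 8.91585429e-02,  8.39436915e-01, -5.36093667e-01]]), 't': array([-0.51996599,  0.16278863,  0.84659426])}
top {'intrinsics': array([[504.82404466,   0.        , 326.70511125],
       [  0.        , 504.82404466, 236.15243402],
       [  0.        ,   0.        ,   1.        ]]), 'dist': array([-0.02987416,  0.        ,  0.        ,  0.        ,  0.        ]), 'R': array([[ 0.00486307, -0.99995241, -0.00845712],
       [-0.99057616, -0.00365952, -0.13691413],
       [ 0.13687667,  0.00904325, -0.99054682]]), 't': array([0.07048232, 0.54409407, 1.33780018])}
{'clock': 0.1, 'qpos': array([ 1.05127271,  0.60004418, -0.00248985,  1.60004366,  0.00181127,
        0.94292596, -0.07979109]), 'dq': array([-4.69569404e-05, -2.24889520e-03, -1.99683310e-04, -2.52842900e-03,
        3.58142179e-05, -1.42353766e-04,  1.21782962e-03]), 'joint_torque': array([ 5.99301886e-03, -7.77985597e+01,  1.56978920e+00, -2.58622777e+01,
        1.25490432e-02,  5.53234946e-03, -3.82415209e-06]), 'eef_pos': array([ 0.3104366 , -0.65471797,  0.23850699]), 'tcp_rot': array([-3.06358578e+00, -6.89668198e-01,  7.48497368e-04]), 'force': array([-1.15356273, -0.08745408, -0.72034989]), 'ft_torque': array([-0.03875175, -0.02075518, -0.03118734]), 'finger_force': 0.0, 'width': 0.08550918924988533}
```

View pics/top0.png

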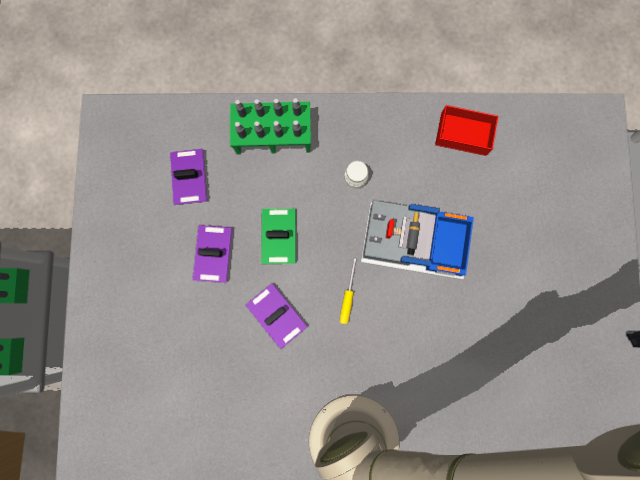

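View pics/side0.png

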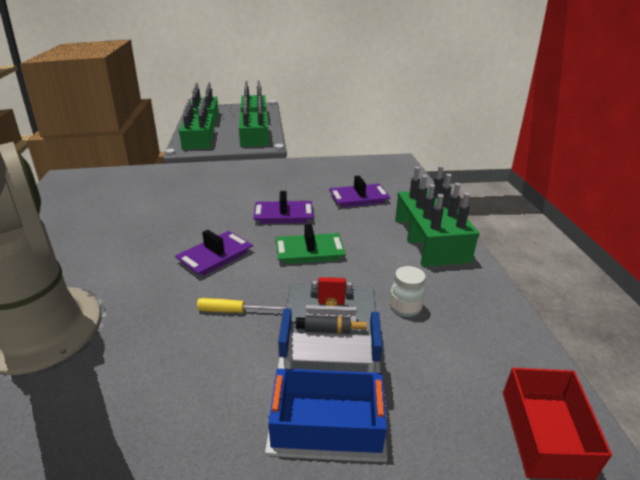

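The top view shows the green lid at (279,236). The purple look-alikes are at (189,177), (212,253) and (277,316), and the green rack at (271,125) holds tools. The station runs from the nest with the red tab at (391,229) to the blue case at (452,243), with orange pads at (455,216) and (450,270). The only green plate with white marks and a black rib is at (279,236), so that is the lid. The red tab on the nest at (391,229) is the one to push; the red box at (467,130) isn't.

```bash
cat > h.py <<'E'
import cv2, numpy as np
from plant import robot
from scipy.spatial.transform import Rotation as Ro
def img(n): return robot.get_image(n)
def ray(n,uv):
    m=robot.camera_model(n); p=cv2.undistortPoints(np.array([[uv]],float),m["intrinsics"],m["dist"])[0,0]
    return -m["R"].T@m["t"], m["R"].T@np.r_[p,1]
def onz(n,uv,z):
    c,d=ray(n,uv); return c+d*(z-c[2])/d[2]
def tri(a,b):
    (c1,d1),(c2,d2)=ray("top",a),ray("side",b)
    s=np.linalg.lstsq(np.c_[d1,-d2],c2-c1,rcond=None)[0]; p,q=c1+s[0]*d1,c2+s[1]*d2
    return (p+q)/2,np.linalg.norm(p-q)
def blobs(im,lo,hi,box,amin=15):
    x0,y0,x1,y1=box; h=cv2.cvtColor(im,cv2.COLOR_RGB2HSV); m=np.zeros(h.shape[:2],np.uint8)
    m[y0:y1,x0:x1]=cv2.inRange(h,np.array(lo),np.array(hi))[y0:y1,x0:x1]
    n,l,s,c=cv2.connectedComponentsWithStats(m)
    return [(c[i].round(1),s[i].tolist()) for i in range(1,n) if s[i,4]>=amin],m
E
python3 - <<'E'
from h import *
t=img("top");s=img("side")
O=((6,150,100),(16,255,255)); W=((0,0,170),(180,50,255)); R=((0,200,100),(4,255,255)); G=((50,100,50),(75,255,255))
for nm,im,box,c in [("pads top",t,(420,195,485,285),O),("marks top",t,(255,200,305,270),W),("tab top",t,(375,210,405,245),R),("green top",t,(250,200,310,275),G),
  ("pads side",s,(260,360,400,430),O),("marks side",s,(268,225,352,270),W),("tab side",s,(310,270,352,312),R)]:
    print(nm,blobs(im,*c,box)[0])
a=cv2.resize(t[190:290,250:490],None,fx=3.3,fy=3.3,interpolation=cv2.INTER_CUBIC)
b=cv2.resize(s[225:345,270:400],None,fx=2,fy=2,interpolation=cv2.INTER_CUBIC)
c=np.zeros((a.shape[0]+b.shape[0],a.shape[1],3),np.uint8); c[:a.shape[0]]=a; c[a.shape[0]:,:b.shape[1]]=b
cv2.imwrite("pics/crop1.png",c[:,:,::-1])
E
```

```text
pads top [(array([456. , 216.1]), [445, 213, 22, 6, 41])]
marks top [(array([277.9, 211.9]), [270, 210, 18, 5, 75]), (array([277.9, 259.1]), [269, 257, 18, 5, 84])]
tab top [(array([389.9, 228.3]), [387, 219, 7, 19, 86])]
green top [(array([278.5, 236.1]), [261, 209, 35, 55, 1522])]
pads side [(array([276.9, 393.1]), [273, 376, 9, 35, 171]), (array([379. , 398.1]), [376, 381, 7, 35, 173])]
marks side [(array([337.4, 242.7]), [334, 237, 8, 12, 61]), (array([280.6, 246.2]), [278, 241, 6, 12, 59])]
tab side [(array([331.5, 289.1]), [319, 278, 26, 25, 522])]
```

View pics/crop1.png

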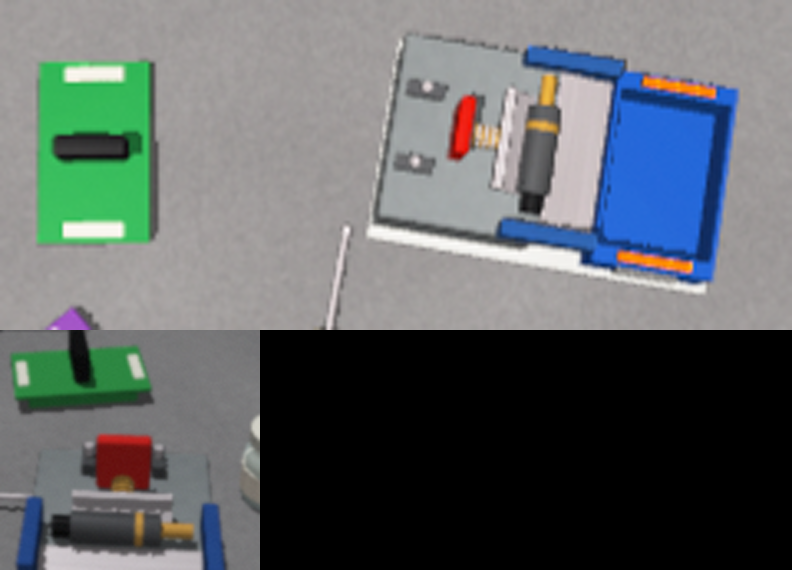

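The crop confirms the green lid (black rib, two white marks) and the red tab standing on the nest behind the injector. Next I compute the poses.

Run:
```python
from h import *
t=img("top")
O=((4,120,100),(22,255,255)); b=blobs(t,*O,(420,195,485,285),25)[0]; print(b)
P=[onz("top",x[0],.071) for x in b if x[1][0]>430]; print("pads",P)
ps=[onz("side",u,.071) for u in((379,398.1),(276.9,393.1))]; print("pads side",ps)
for p in(P,ps):
    d=p[0]-p[1]; print("mouth",(p[0]+p[1])/2,"sep",np.linalg.norm(d),"yaw",np.degrees(np.arctan2(d[1],d[0])))
print([tri((455.5,216.2),(379,398.1))])
for n,z in(("top",((277.9,211.9),(277.9,259.1))),("side",((337.4,242.7),(280.6,246.2)))):
    a,c=[onz(n,u,.020) for u in z]; d=a-c; print("lid",(a+c)/2,np.linalg.norm(d),np.degrees(np.arctan2(d[1],d[0])))
print("tab top",onz("top",(389.9,228.3),.143),onz("top",(387,228.3),.143),"side topedge",onz("side",(331.5,278),.143),"jar",onz("top",(357,172),.08),onz("top",(357,178),.0))
o=robot.observe();print(Ro.from_rotvec(o["tcp_rot"]).as_matrix().round(3),o["eef_pos"])
```

```text
[(array([455.2, 216. ]), [445, 213, 22, 7, 62]), (array([448.2, 268.9]), [437, 266, 23, 7, 67])]
pads [array([ 0.59482591, -0.27063725,  0.071     ]), array([ 0.4532923, -0.2479539,  0.071    ])]
pads side [array([ 0.59208751, -0.27641944,  0.071     ]), array([ 0.45113357, -0.25213043,  0.071     ])]
mouth [ 0.52405911 -0.25929558  0.071     ] sep 0.14333979480526493 yaw -9.105263929925952
mouth [ 0.52161054 -0.26427494  0.071     ] sep 0.1430313661403676 yaw -9.777120124703528
[(array([ 0.59430972, -0.27254041,  0.06605769]), np.float64(0.001708794476669164))]
lid [0.5479848  0.20788751 0.02      ] 0.13174049843456703 1.0383520162970898
lid [0.54616701 0.20802407 0.02      ] 0.13230128322548726 0.4341664482584631
tab top [ 0.54978914 -0.08719162  0.143     ] [ 0.5497623  -0.07988984  0.143     ] side topedge [ 0.55100333 -0.08764572  0.143     ] jar [ 0.71230157 -0.0081522   0.08      ] [ 0.71636139 -0.01223809  0.        ]
[[ 0.904  0.429 -0.   ]
 [ 0.429 -0.904  0.001]
 [-0.    -0.001 -1.   ]] [ 0.31055666 -0.65488979  0.23884355]
```

```bash
cat >> h.py <<'E'
def to(p,head=None):
    o=robot.observe(); M=Ro.from_rotvec(o["tcp_rot"]).as_matrix(); h=np.degrees(np.arctan2(M[1,0],M[0,0]))
    d=M.T@(np.array(p)-o["eef_pos"])*1000
    w=np.zeros(3)
    if head is not None:
        a=np.radians(head); T=np.array([[np.cos(a),np.sin(a),0],[np.sin(a),-np.cos(a),0],[0,0,-1]]); w=Ro.from_matrix(M.T@T).as_rotvec()
    print("t",round(o["clock"],2),"pos",o["eef_pos"].round(4),"head",round(h,1),"d",d.round(1),"w",w.round(3),"F",o["force"].round(1),"wd",round(o["width"],4),"q",o["qpos"].round(2))
E
python3 -m pendant '[{"dx":30,"dy":-28,"wz":-0.11},{"dx":60,"dy":-56,"wz":-0.22},{"dx":90,"dy":-84,"wz":-0.33},{"dx":120,"dy":-112,"wz":-0.44},{"dx":150,"dy":-140,"wz":-0.55}]' 0 30
python3 -c "from h import *; to((.559,-.037,.239),80.6)"
```

```text
t 0.25 pos [ 0.3106 -0.6549  0.2388] head 25.4 d [ 4.893e+02 -4.518e+02  1.000e-01] w [-0.001 -0.    -0.964] F [0.7 0.1 0.2] wd 0.0854 q [ 1.05  0.6  -0.    1.6   0.    0.94 -0.08]validation failed for argument at $[0]...
```

```bash
python3 -m pendant '[{"dx":30,"dy":-28,"dz":0,"wx":0,"wy":0,"wz":-0.11},{"dx":60,"dy":-56,"dz":0,"wx":0,"wy":0,"wz":-0.22},{"dx":90,"dy":-84,"dz":0,"wx":0,"wy":0,"wz":-0.33},{"dx":120,"dy":-112,"dz":0,"wx":0,"wy":0,"wz":-0.44},{"dx":150,"dy":-140,"dz":0,"wx":0,"wy":0,"wz":-0.55}]' 0 30
python3 -c "from h import *; to((.559,-.037,.239),80.6)"
```

```text
clock: 0.67
eef_pos: [0.3865, -0.4625, 0.2393]
tcp_rot: [2.758, 1.503, -0.0]
force: [0.8, -0.7, -0.4]
width: 0.0256
finger_force: 0.0
t 0.67 pos [ 0.3865 -0.4625  0.2393] head 57.2 d [ 4.511e+02 -8.560e+01  3.000e-01] w [ 0.     0.    -0.409] F [ 0.8 -0.7 -0.4] wd 0.0256 q [ 0.9   0.46 -0.17  1.88  0.1   0.81  0.1 ]
```

```bash
python3 -m pendant '[{"dx":40,"dy":-8,"dz":0,"wx":0,"wy":0,"wz":-0.08},{"dx":80,"dy":-15,"dz":0,"wx":0,"wy":0,"wz":-0.16},{"dx":120,"dy":-23,"dz":0,"wx":0,"wy":0,"wz":-0.24},{"dx":160,"dy":-30,"dz":0,"wx":0,"wy":0,"wz":-0.32},{"dx":200,"dy":-38,"dz":0,"wx":0,"wy":0,"wz":-0.37}]'
python3 -c "from h import *; to((.559,-.037,.239),80.6)"
```

```text
clock: 1.08
eef_pos: [0.4641, -0.2743, 0.2395]
tcp_rot: [2.436, 1.983, 0.0]
force: [-0.0, 0.9, -0.2]
width: 0.0
finger_force: 0.0
t 1.08 pos [ 0.4641 -0.2743  0.2395] head 78.3 d [251.7  44.9   0.4] w [ 0.    0.   -0.04] F [-0.   0.9 -0.2] wd 0.0 q [ 0.65  0.39 -0.3   2.01  0.16  0.76  0.05]
```

```bash
python3 -m pendant '[{"dx":40,"dy":8,"dz":0,"wx":0,"wy":0,"wz":-0.04},{"dx":80,"dy":16,"dz":0,"wx":0,"wy":0,"wz":-0.04},{"dx":120,"dy":24,"dz":0,"wx":0,"wy":0,"wz":-0.04},{"dx":160,"dy":32,"dz":0,"wx":0,"wy":0,"wz":-0.04},{"dx":200,"dy":40,"dz":0,"wx":0,"wy":0,"wz":-0.04}]'
python3 -m pendant '[{"dx":30,"dy":0,"dz":0,"wx":0,"wy":0,"wz":0},{"dx":33,"dy":0,"dz":0,"wx":0,"wy":0,"wz":0},{"dx":33,"dy":0,"dz":0,"wx":0,"wy":0,"wz":0},{"dx":33,"dy":0,"dz":0,"wx":0,"wy":0,"wz":0}]'
python3 -c "from h import *; to((.559,-.037,.239),80.6)"
```

```text
clock: 1.5
eef_pos: [0.5445, -0.0868, 0.2394]
tcp_rot: [2.4, 2.027, 0.0]
force: [0.4, 0.3, -0.0]
width: 0.0001
finger_force: 0.0
clock: 1.83
eef_pos: [0.5493, -0.0567, 0.2391]
tcp_rot: [2.4, 2.027, -0.001]
force: [-0.8, -0.6, 0.2]
width: -0.0
finger_force: 0.0
t 1.83 pos [ 0.5493 -0.0567  0.2391] head 80.4 d [21.   6.3  0.1] w [-0.     0.001 -0.004] F [-0.8 -0.6  0.2] wd -0.0 q [ 0.24  0.41 -0.33  1.98  0.19  0.78 -0.37]
```

Now shift clear, descend to z≈0.116, and check in the side view.

```bash
python3 -m pendant '[{"dx":24,"dy":5,"dz":0,"wx":0,"wy":0,"wz":0},{"dx":24,"dy":5,"dz":30,"wx":0,"wy":0,"wz":0},{"dx":24,"dy":5,"dz":65,"wx":0,"wy":0,"wz":0},{"dx":24,"dy":5,"dz":95,"wx":0,"wy":0,"wz":0},{"dx":24,"dy":5,"dz":120,"wx":0,"wy":0,"wz":0}]'
python3 -m pendant '[{"dx":0,"dy":0,"dz":2,"wx":0,"wy":0,"wz":0},{"dx":0,"dy":0,"dz":2,"wx":0,"wy":0,"wz":0}]'
python3 - <<'E'
from h import *
to((.559,-.037,.116),80.6)
s=img("side");t=img("top")
a=cv2.resize(s[190:350,250:430],(540,480)); b=cv2.resize(t[190:290,350:410],(252,420))
c=np.zeros((480,792,3),np.uint8); c[:,:540]=a; c[:420,540:]=b
cv2.imwrite("pics/pre.png",c[:,:,::-1])
E
```

```text
clock: 2.25
eef_pos: [0.5576, -0.0358, 0.1175]
tcp_rot: [2.403, 2.024, -0.002]
force: [-0.4, -0.1, 0.5]
width: -0.0003
finger_force: 0.0
clock: 2.42
eef_pos: [0.5575, -0.035, 0.1163]
tcp_rot: [-2.401, -2.024, 0.005]
force: [-0.4, -0.3, 0.4]
width: 0.0003
finger_force: 0.0
t 2.42 pos [ 0.5575 -0.035   0.1163] head 80.3 d [-1.7  1.8  0.3] w [-0.003  0.001 -0.006] F [-0.4 -0.3  0.4] wd 0.0003 q [ 0.14  0.58 -0.26  2.07  0.29  0.52 -0.5 ]
```

View pics/pre.png

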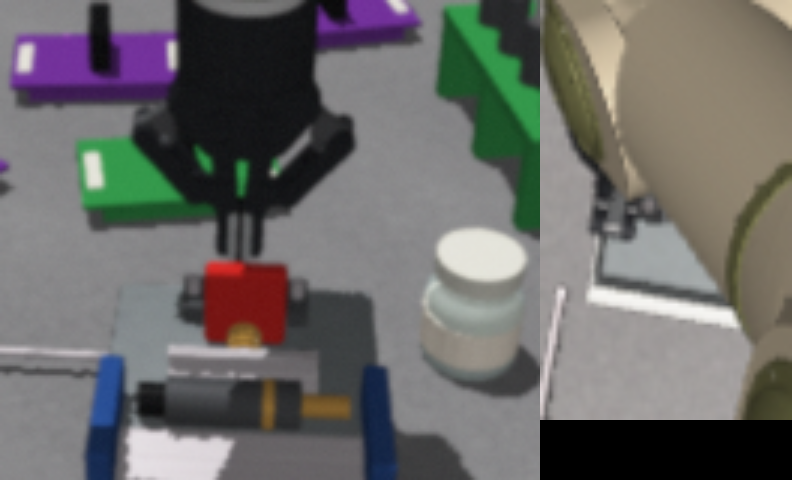

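```bash
python3 -m pendant '[{"dx":-14,"dy":0,"dz":0,"wx":0,"wy":0,"wz":0},{"dx":-28,"dy":0,"dz":0,"wx":0,"wy":0,"wz":0},{"dx":-34,"dy":0,"dz":0,"wx":0,"wy":0,"wz":0},{"dx":-38,"dy":0,"dz":0,"wx":0,"wy":0,"wz":0},{"dx":-42,"dy":0,"dz":0,"wx":0,"wy":0,"wz":0}]'
python3 -m pendant '[{"dx":0,"dy":0,"dz":0,"wx":0,"wy":0,"wz":0}]'
python3 -c "
from h import *; to((.559,-.037,.116),80.6); s=img('side'); print(blobs(s,(0,200,100),(4,255,255),(300,260,352,330)))"|head -3
```

```text
clock: 2.93
eef_pos: [0.5523, -0.0746, 0.1185]
tcp_rot: [2.399, 2.026, 0.003]
force: [0.2, 2.7, 2.1]
width: -0.0002
finger_force: 1.1
clock: 3.02
eef_pos: [0.5522, -0.0748, 0.1182]
tcp_rot: [2.4, 2.026, 0.003]
force: [0.1, 1.4, 1.7]
width: 0.0
finger_force: 1.0
t 3.02 pos [ 0.5522 -0.0748  0.1182] head 80.3 d [38.4  0.4  2.2] w [ 0.002 -0.001 -0.004] F [0.1 1.4 1.7] wd 0.0 q [ 0.22  0.58 -0.27  2.08  0.3   0.52 -0.44]
([(array([331.3, 290.6]), [319, 280, 26, 25, 547])], array([[0, 0, 0, ..., 0, 0, 0],
       [0, 0, 0, ..., 0, 0, 0],
```

```bash
python3 -m pendant '[{"dx":-6,"dy":0,"dz":0,"wx":0,"wy":0,"wz":0},{"dx":-12,"dy":0,"dz":0,"wx":0,"wy":0,"wz":0},{"dx":-18,"dy":0,"dz":0,"wx":0,"wy":0,"wz":0},{"dx":-24,"dy":0,"dz":0,"wx":0,"wy":0,"wz":0},{"dx":-28,"dy":0,"dz":0,"wx":0,"wy":0,"wz":0}]'
python3 -m pendant '[{"dx":0,"dy":0,"dz":0,"wx":0,"wy":0,"wz":0},{"dx":0,"dy":0,"dz":0,"wx":0,"wy":0,"wz":0},{"dx":0,"dy":0,"dz":0,"wx":0,"wy":0,"wz":0},{"dx":0,"dy":0,"dz":0,"wx":0,"wy":0,"wz":0},{"dx":0,"dy":0,"dz":0,"wx":0,"wy":0,"wz":0}]'
python3 -c "
from h import *; s=img('side'); print(blobs(s,(0,200,100),(4,255,255),(300,260,352,330))[0]);cv2.imwrite('pics/push.png',cv2.resize(s[240:470,240:440],(600,690))[:600,:,::-1])"
```

```text
clock: 3.48
eef_pos: [0.5471, -0.103, 0.1173]
tcp_rot: [2.4, 2.026, 0.001]
force: [2.7, 3.6, 3.9]
width: 0.0
finger_force: 2.4
clock: 3.9
eef_pos: [0.5472, -0.1018, 0.1173]
tcp_rot: [2.399, 2.028, 0.001]
force: [2.6, 4.4, 2.9]
width: -0.0002
finger_force: 2.3
[(array([331. , 301.3]), [318, 290, 27, 26, 575])]
```

View pics/push.png

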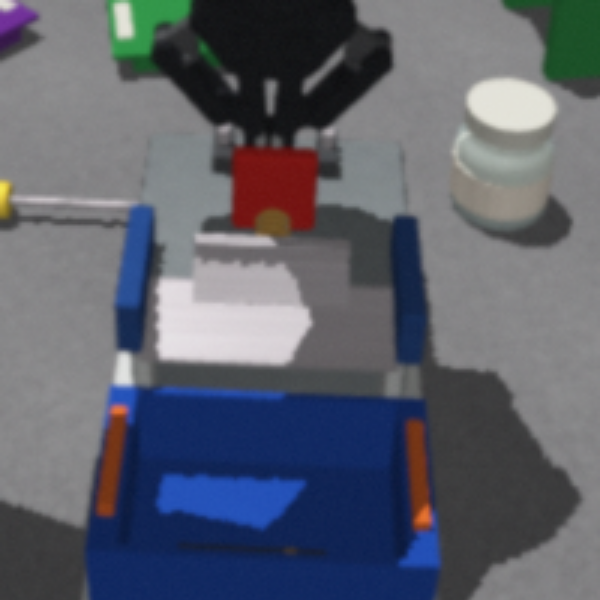

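The injector has rolled off the nest; it lies in the case against the near wall, around (250,548) in the crop. I'll retreat and go to the lid.

```bash
python3 -m pendant '[{"dx":15,"dy":0,"dz":0,"wx":0,"wy":0,"wz":0},{"dx":35,"dy":0,"dz":0,"wx":0,"wy":0,"wz":0},{"dx":60,"dy":0,"dz":-15,"wx":0,"wy":0,"wz":-0.05},{"dx":95,"dy":5,"dz":-30,"wx":0,"wy":0,"wz":-0.1},{"dx":130,"dy":10,"dz":-40,"wx":0,"wy":0,"wz":-0.18}]' 0.6
python3 -m pendant '[{"dx":40,"dy":0,"dz":0,"wx":0,"wy":0,"wz":0},{"dx":80,"dy":0,"dz":0,"wx":0,"wy":0,"wz":0},{"dx":120,"dy":0,"dz":0,"wx":0,"wy":0,"wz":0},{"dx":160,"dy":0,"dz":0,"wx":0,"wy":0,"wz":0},{"dx":175,"dy":0,"dz":0,"wx":0,"wy":0,"wz":0}]'
python3 -m pendant '[{"dx":0,"dy":0,"dz":0,"wx":0,"wy":0,"wz":0},{"dx":0,"dy":0,"dz":0,"wx":0,"wy":0,"wz":0}]'
python3 -c "
from h import *; to((.547,.208,.035),90.7)
t=img('top'); s=img('side'); print(blobs(s,(0,0,170),(180,50,255),(268,225,352,270))[0])
c=s[370:470,260:400]; cv2.imwrite('pics/case.png',cv2.resize(c,(700,500),interpolation=cv2.INTER_CUBIC)[:,:,::-1])
t2=cv2.resize(t[200:285,425:485],(420,595),interpolation=cv2.INTER_CUBIC); cv2.imwrite('pics/caset.png',t2[:,:,::-1])"
```

```text
clock: 4.37
eef_pos: [0.5775, 0.0238, 0.1577]
tcp_rot: [-2.208, -2.234, 0.005]
force: [0.9, 0.0, 0.4]
width: 0.0508
finger_force: 0.0
clock: 4.78
eef_pos: [0.5748, 0.205, 0.1569]
tcp_rot: [-2.201, -2.239, -0.0]
force: [1.4, 0.4, 0.4]
width: 0.0508
finger_force: 0.0
clock: 4.95
eef_pos: [0.5754, 0.199, 0.1565]
tcp_rot: [-2.206, -2.237, 0.004]
force: [0.5, -0.1, -1.3]
width: 0.0512
finger_force: 0.0
t 4.95 pos [0.5754 0.199  0.1565] head 90.8 d [  9.6 -28.  121.5] w [-0.002  0.002  0.002] F [ 0.5 -0.1 -1.3] wd 0.0512 q [-0.21  0.58 -0.32  1.93  0.28  0.68 -0.69]
[(array([337.5, 242.6]), [334, 237, 8, 12, 62]), (array([280.7, 246.4]), [278, 241, 6, 12, 63])]
```

View pics/caset.png

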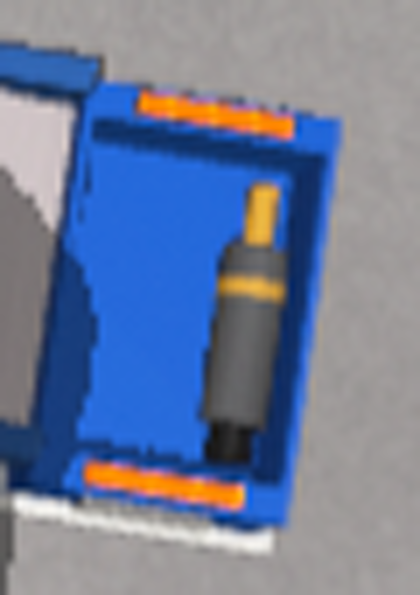

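The injector lies flat in the case. Now for the lid grasp.

```bash
python3 -m pendant '[{"dx":9,"dy":-28,"dz":0,"wx":0,"wy":0,"wz":0},{"dx":9,"dy":-28,"dz":35,"wx":0,"wy":0,"wz":0},{"dx":9,"dy":-28,"dz":70,"wx":0,"wy":0,"wz":0},{"dx":9,"dy":-28,"dz":100,"wx":0,"wy":0,"wz":0},{"dx":9,"dy":-28,"dz":121,"wx":0,"wy":0,"wz":0}]' 0.6
python3 -m pendant '[{"dx":0,"dy":0,"dz":0,"wx":0,"wy":0,"wz":0},{"dx":0,"dy":0,"dz":0,"wx":0,"wy":0,"wz":0}]'
python3 -c "
from h import *; to((.547,.208,.035),90.7)"
python3 -m pendant '[{"dx":0,"dy":0,"dz":0,"wx":0,"wy":0,"wz":0},{"dx":0,"dy":0,"dz":0,"wx":0,"wy":0,"wz":0},{"dx":0,"dy":0,"dz":0,"wx":0,"wy":0,"wz":0},{"dx":0,"dy":0,"dz":0,"wx":0,"wy":0,"wz":0},{"dx":0,"dy":0,"dz":0,"wx":0,"wy":0,"wz":0}]' 0 60
python3 -c "
from h import *; to((.547,.208,.035),90.7)"
```

```text
clock: 5.47
eef_pos: [0.5476, 0.2049, 0.034]
tcp_rot: [2.211, 2.232, -0.005]
force: [0.3, 0.0, -1.0]
width: 0.0511
finger_force: 0.0
clock: 5.63
eef_pos: [0.5478, 0.2059, 0.0356]
tcp_rot: [-2.21, -2.233, 0.005]
force: [0.3, -0.2, 0.6]
width: 0.0512
finger_force: 0.0
t 5.63 pos [0.5478 0.2059 0.0356] head 90.6 d [ 2.1 -0.8  0.6] w [-0.002  0.002 -0.002] F [ 0.3 -0.2  0.6] wd 0.0512 q [-0.31  0.73 -0.22  2.05  0.38  0.4  -0.82]
clock: 6.05
eef_pos: [0.5492, 0.2078, 0.038]
tcp_rot: [2.208, 2.233, 0.003]
force: [0.3, -1.1, 7.9]
width: 0.0172
finger_force: 59.5
t 6.05 pos [0.5492 0.2078 0.038 ] head 90.6 d [ 0.3 -2.2  3. ] w [ 0.002 -0.001 -0.001] F [ 0.3 -1.1  7.9] wd 0.0172 q [-0.31  0.73 -0.22  2.05  0.38  0.4  -0.82]
```

```bash
python3 -m pendant '[{"dx":0,"dy":0,"dz":-20,"wx":0,"wy":0,"wz":0},{"dx":0,"dy":0,"dz":-60,"wx":0,"wy":0,"wz":0},{"dx":0,"dy":0,"dz":-100,"wx":0,"wy":0,"wz":0},{"dx":0,"dy":0,"dz":-140,"wx":0,"wy":0,"wz":0},{"dx":0,"dy":0,"dz":-180,"wx":0,"wy":0,"wz":0}]' 
python3 -m pendant '[{"dx":-15,"dy":0,"dz":-25,"wx":0,"wy":0,"wz":0.03},{"dx":-50,"dy":0,"dz":-25,"wx":0,"wy":0,"wz":0.06},{"dx":-85,"dy":2,"dz":-25,"wx":0,"wy":0,"wz":0.09},{"dx":-120,"dy":4,"dz":-25,"wx":0,"wy":0,"wz":0.12},{"dx":-155,"dy":6,"dz":-25,"wx":0,"wy":0,"wz":0.176}]' 
python3 -c "
from h import *; to((.5235,-.261,.24),80.5)"
```

```text
clock: 6.47
eef_pos: [0.5477, 0.2075, 0.2189]
tcp_rot: [2.208, 2.235, 0.0]
force: [1.4, -0.3, -1.2]
width: 0.017
finger_force: 59.0
clock: 6.88
eef_pos: [0.5556, 0.0512, 0.2424]
tcp_rot: [2.396, 2.03, 0.002]
force: [0.4, -0.4, -1.9]
width: 0.0169
finger_force: 59.1
t 6.88 pos [0.5556 0.0512 0.2424] head 80.6 d [-313.2   19.6    2.4] w [ 0.001 -0.     0.001] F [ 0.4 -0.4 -1.9] wd 0.0169 q [ 0.04  0.41 -0.32  1.97  0.18  0.79 -0.55]
```

```bash
python3 -m pendant '[{"dx":-40,"dy":4,"dz":0,"wx":0,"wy":0,"wz":0},{"dx":-80,"dy":8,"dz":0,"wx":0,"wy":0,"wz":0},{"dx":-120,"dy":12,"dz":0,"wx":0,"wy":0,"wz":0},{"dx":-160,"dy":16,"dz":0,"wx":0,"wy":0,"wz":0},{"dx":-200,"dy":20,"dz":0,"wx":0,"wy":0,"wz":0}]' 
python3 -m pendant '[{"dx":-40,"dy":0,"dz":0,"wx":0,"wy":0,"wz":0},{"dx":-80,"dy":0,"dz":0,"wx":0,"wy":0,"wz":0},{"dx":-100,"dy":0,"dz":0,"wx":0,"wy":0,"wz":0},{"dx":-105,"dy":0,"dz":0,"wx":0,"wy":0,"wz":0},{"dx":-105,"dy":0,"dz":0,"wx":0,"wy":0,"wz":0}]' 
python3 -m pendant '[{"dx":0,"dy":0,"dz":0,"wx":0,"wy":0,"wz":0},{"dx":0,"dy":0,"dz":0,"wx":0,"wy":0,"wz":0}]'
python3 - <<'E'
from h import *
to((.5235,-.261,.24),80.5)
s=img("side");t=img("top")
cv2.imwrite("pics/over.png",np.hstack([cv2.resize(s[180:480,220:440],(440,600)),cv2.resize(t[150:330,390:490],(333,600))])[:,:,::-1])
E
```

```text
clock: 7.3
eef_pos: [0.5423, -0.1496, 0.2422]
tcp_rot: [2.395, 2.031, 0.001]
force: [0.2, 0.4, -2.1]
width: 0.0172
finger_force: 59.1
clock: 7.72
eef_pos: [0.525, -0.2533, 0.2417]
tcp_rot: [2.399, 2.027, -0.001]
force: [0.1, -0.3, -1.3]
width: 0.0172
finger_force: 59.1
clock: 7.88
eef_pos: [0.5264, -0.2493, 0.2416]
tcp_rot: [-2.394, -2.035, -0.001]
force: [-0.0, 0.2, -2.1]
width: 0.017
finger_force: 59.1
t 7.88 pos [ 0.5264 -0.2493  0.2416] head 80.7 d [-12.   -1.    1.6] w [ 0.    -0.001  0.004] F [-0.   0.2 -2.1] wd 0.017 q [ 0.55  0.44 -0.29  1.92  0.17  0.81  0.01]
```

View pics/over.png

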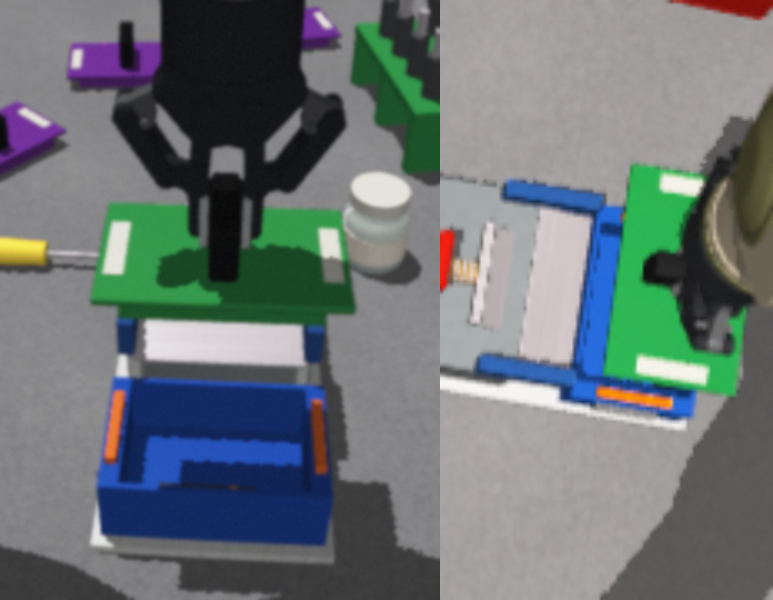

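Run:
```python
from h import *
s=img("side");t=img("top"); W=((0,0,140),(180,60,255))
bs=blobs(s,*W,(268,286,402,325),30)[0]; print(bs)
bt=blobs(t,*W,(448,255,474,267),20)[0]; print(bt)
L=[x[0] for x in sorted(bs,key=lambda x:x[0][0])]
L=[L[0],L[-1]]
if bt:
    p,e=tri(bt[0][0],L[0]); print("near mark tri",p,e)
for z in(.2235,.2255):
    a,b=[onz("side",u,z) for u in L]; d=b-a; print(z,"lid c",(a+b)/2,np.linalg.norm(d),np.degrees(np.arctan2(d[1],d[0])))
to((.5235,-.261,.24),80.5)
```

```text
[(array([397. , 294.9]), [391, 286, 11, 25, 165]), (array([278.2, 303.7]), [271, 291, 15, 27, 267]), (array([384.4, 301.7]), [379, 294, 12, 16, 158])]
[(array([459.2, 260.6]), [449, 257, 22, 8, 118])]
near mark tri [ 0.46053065 -0.23895794  0.22323217] 0.002130791146639708
0.2235 lid c [ 0.53515644 -0.23895931  0.2235    ] 0.151392989806535 0.3534591327343586
0.2255 lid c [ 0.5346977 -0.2413521  0.2255   ] 0.1505694982103179 0.35345913273435037
t 8.08 pos [ 0.5264 -0.2499  0.2414] head 80.7 d [-11.4  -1.1   1.4] w [ 0.    -0.     0.004] F [-0.9 -0.5 -1.7] wd 0.0172 q [ 0.55  0.44 -0.29  1.92  0.17  0.81  0.01]
```

```bash
python3 -m pendant '[{"dx":-10,"dy":-2,"dz":20,"wx":0,"wy":0,"wz":0},{"dx":-10,"dy":-2,"dz":55,"wx":0,"wy":0,"wz":0},{"dx":-10,"dy":-2,"dz":90,"wx":0,"wy":0,"wz":0},{"dx":-10,"dy":-2,"dz":115,"wx":0,"wy":0,"wz":0},{"dx":-10,"dy":-2,"dz":124,"wx":0,"wy":0,"wz":0}]' 
python3 -m pendant '[{"dx":0,"dy":0,"dz":0,"wx":0,"wy":0,"wz":0},{"dx":0,"dy":0,"dz":0,"wx":0,"wy":0,"wz":0}]'
python3 - <<'E'
from h import *
to((.523,-.260,.116),80.6)
s=img("side");t=img("top")
cv2.imwrite("pics/near.png",np.hstack([cv2.resize(s[320:470,250:410],(480,450),interpolation=cv2.INTER_CUBIC),cv2.resize(t[190:290,420:490],(315,450),interpolation=cv2.INTER_CUBIC)])[:,:,::-1])
W=((0,0,140),(180,60,255))
print(blobs(s,*W,(260,340,400,450),30)[0]); print(blobs(t,*W,(440,200,470,282),20)[0])
E
```

```text
clock: 8.5
eef_pos: [0.521, -0.2594, 0.1139]
tcp_rot: [-2.391, -2.031, 0.003]
force: [-0.4, 0.8, -2.2]
width: 0.0168
finger_force: 59.0
clock: 8.67
eef_pos: [0.523, -0.2604, 0.1178]
tcp_rot: [-2.395, -2.033, -0.0]
force: [0.2, -0.0, -1.6]
width: 0.0169
finger_force: 59.0
t 8.67 pos [ 0.523  -0.2604  0.1178] head 80.7 d [ 0.4 -0.1  1.8] w [ 0.    -0.     0.001] F [ 0.2 -0.  -1.6] wd 0.0169 q [ 0.52  0.6  -0.23  2.02  0.25  0.55 -0.05]
[(array([328.9, 342.9]), [322, 341, 14, 6, 51]), (array([367.9, 353.6]), [363, 348, 9, 10, 59]), (array([264.7, 376. ]), [260, 359, 13, 35, 236]), (array([279.4, 378.3]), [273, 364, 13, 29, 273]), (array([375.6, 376. ]), [371, 368, 10, 18, 155]), (array([267.8, 442.5]), [264, 431, 10, 19, 86])]
[(array([452.1, 204.9]), [440, 200, 27, 13, 274]), (array([454.2, 215.5]), [449, 213, 12, 6, 55]), (array([463.7, 232.2]), [461, 218, 9, 26, 46]), (array([451.6, 266. ]), [442, 262, 20, 8, 103]), (array([451.9, 277.3]), [440, 271, 28, 11, 221])]
```

View pics/near.png

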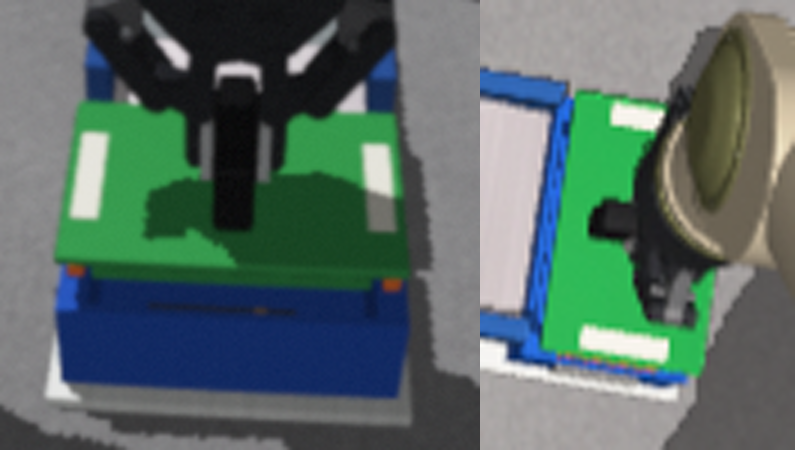

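Run:
```python
from h import *
print(tri((451.6,266),(279.4,378.3)))
u=np.array([np.cos(np.radians(-9.35)),np.sin(np.radians(-9.35)),0])
for n,uv in(("top",(451.6,266)),("side",(279.4,378.3))):
    p=onz(n,uv,.100); print(n,p,"lid c",p+.066*u)
```

```text
(array([ 0.45725602, -0.25036277,  0.09964845]), np.float64(0.002886177797702437))
top [ 0.4586728  -0.25021137  0.1       ] lid c [ 0.52379595 -0.26093406  0.1       ]
side [ 0.45581418 -0.25083939  0.1       ] lid c [ 0.52093732 -0.26156208  0.1       ]
```

```bash
python3 -m pendant '[{"dx":0,"dy":0,"dz":5,"wx":0,"wy":0,"wz":0},{"dx":0,"dy":0,"dz":9,"wx":0,"wy":0,"wz":0},{"dx":0,"dy":0,"dz":13,"wx":0,"wy":0,"wz":0},{"dx":0,"dy":0,"dz":16,"wx":0,"wy":0,"wz":0},{"dx":0,"dy":0,"dz":19,"wx":0,"wy":0,"wz":0}]' - 100
python3 -m pendant '[{"dx":0,"dy":0,"dz":2,"wx":0,"wy":0,"wz":0},{"dx":0,"dy":0,"dz":3,"wx":0,"wy":0,"wz":0}]'
python3 -c "
from h import *; to((.523,-.26,.088),80.6)"
```

```text
clock: 9.18
eef_pos: [0.5223, -0.2608, 0.098]
tcp_rot: [-2.396, -2.032, 0.0]
force: [-0.7, 0.4, -2.3]
width: 0.0164
finger_force: 98.9
clock: 9.35
eef_pos: [0.5223, -0.2607, 0.0948]
tcp_rot: [-2.396, -2.032, 0.0]
force: [0.6, 0.8, 1.5]
width: 0.0167
finger_force: 99.8
t 9.35 pos [ 0.5223 -0.2607  0.0948] head 80.6 d [0.8 0.6 6.8] w [-0.001 -0.     0.   ] F [0.6 0.8 1.5] wd 0.0167 q [ 0.51  0.63 -0.21  2.03  0.27  0.5  -0.06]
```

```bash
python3 -m pendant '[{"dx":0,"dy":0,"dz":2,"wx":0,"wy":0,"wz":0},{"dx":0,"dy":0,"dz":3,"wx":0,"wy":0,"wz":0},{"dx":0,"dy":0,"dz":4,"wx":0,"wy":0,"wz":0},{"dx":0,"dy":0,"dz":5,"wx":0,"wy":0,"wz":0}]'
python3 -m pendant '[{"dx":0,"dy":0,"dz":2,"wx":0,"wy":0,"wz":0},{"dx":0,"dy":0,"dz":4,"wx":0,"wy":0,"wz":0},{"dx":0,"dy":0,"dz":4,"wx":0,"wy":0,"wz":0}]'
python3 -c "
from h import *; to((.523,-.26,.086),80.6)"
```

```text
clock: 9.68
eef_pos: [0.5223, -0.2607, 0.0915]
tcp_rot: [2.396, 2.032, -0.001]
force: [-4.6, 1.5, 16.2]
width: 0.0169
finger_force: 102.0
clock: 9.93
eef_pos: [0.5222, -0.2607, 0.0881]
tcp_rot: [2.395, 2.031, -0.001]
force: [-6.0, 1.9, 20.3]
width: 0.0163
finger_force: 102.5
t 9.93 pos [ 0.5222 -0.2607  0.0881] head 80.6 d [0.8 0.7 2.1] w [ 0.     0.001 -0.   ] F [-6.   1.9 20.3] wd 0.0163 q [ 0.51  0.64 -0.21  2.04  0.27  0.49 -0.07]
```

```bash
python3 -m pendant '[{"dx":0,"dy":0,"dz":1,"wx":0,"wy":0,"wz":0},{"dx":0,"dy":0,"dz":2,"wx":0,"wy":0,"wz":0},{"dx":0,"dy":0,"dz":2,"wx":0,"wy":0,"wz":0}]'
python3 -m pendant '[{"dx":0,"dy":0,"dz":1,"wx":0,"wy":0,"wz":0},{"dx":0,"dy":0,"dz":1,"wx":0,"wy":0,"wz":0}]'
python3 -m pendant '[{"dx":0,"dy":0,"dz":1,"wx":0,"wy":0,"wz":0},{"dx":0,"dy":0,"dz":1,"wx":0,"wy":0,"wz":0}]'
python3 -c "
from h import *; to((.523,-.26,.086),80.6); print(robot.observe()['ft_torque'])"
```

```text
clock: 10.18
eef_pos: [0.5222, -0.2607, 0.088]
tcp_rot: [2.395, 2.031, -0.001]
force: [-11.9, 5.6, 44.8]
width: 0.0164
finger_force: 106.1
clock: 10.35
eef_pos: [0.5222, -0.2607, 0.088]
tcp_rot: [2.394, 2.03, -0.001]
force: [-14.8, 6.6, 55.4]
width: 0.0166
finger_force: 107.9
clock: 10.52
eef_pos: [0.5222, -0.2607, 0.0879]
tcp_rot: [2.394, 2.03, -0.001]
force: [-16.9, 7.7, 67.6]
width: 0.0164
finger_force: 109.6
t 10.52 pos [ 0.5222 -0.2607  0.0879] head 80.6 d [0.8 0.6 1.9] w [ 0.002  0.002 -0.   ] F [-16.9   7.7  67.6] wd 0.0164 q [ 0.5   0.64 -0.21  2.04  0.27  0.48 -0.07]
[ 1.78864898e+00  3.77033149e+00 -1.22922247e-03]
```

```bash
python3 -m pendant '[{"dx":0,"dy":0,"dz":-3,"wx":0,"wy":0,"wz":0},{"dx":0,"dy":0,"dz":-5,"wx":0,"wy":0,"wz":0},{"dx":0,"dy":0,"dz":-5,"wx":0,"wy":0,"wz":0}]'
python3 -m pendant '[{"dx":0,"dy":0,"dz":0,"wx":0,"wy":0,"wz":0},{"dx":0,"dy":0,"dz":0,"wx":0,"wy":0,"wz":0},{"dx":0,"dy":0,"dz":0,"wx":0,"wy":0,"wz":0},{"dx":0,"dy":0,"dz":0,"wx":0,"wy":0,"wz":0},{"dx":0,"dy":0,"dz":0,"wx":0,"wy":0,"wz":0}]' 0.6 30
python3 -m pendant '[{"dx":0,"dy":0,"dz":-10,"wx":0,"wy":0,"wz":0},{"dx":0,"dy":0,"dz":-30,"wx":0,"wy":0,"wz":0},{"dx":0,"dy":0,"dz":-65,"wx":0,"wy":0,"wz":0},{"dx":0,"dy":0,"dz":-80,"wx":0,"wy":0,"wz":0},{"dx":0,"dy":0,"dz":-80,"wx":0,"wy":0,"wz":0}]'
python3 - <<'E'
from h import *
to((.523,-.260,.116),80.6)
s=img("side");t=img("top")
cv2.imwrite("pics/rel.png",np.hstack([cv2.resize(s[320:470,250:410],(480,450),interpolation=cv2.INTER_CUBIC),cv2.resize(t[190:290,420:490],(315,450),interpolation=cv2.INTER_CUBIC)])[:,:,::-1])
W=((0,0,140),(180,60,255))
print(blobs(s,*W,(265,360,395,450),30)[0]); print(blobs(t,*W,(440,207,470,282),20)[0])
E
```

```text
clock: 10.77
eef_pos: [0.5228, -0.261, 0.0881]
tcp_rot: [2.395, 2.031, 0.001]
force: [-4.8, 2.1, 19.9]
width: 0.0169
finger_force: 102.6
clock: 11.18
eef_pos: [0.5223, -0.2607, 0.0869]
tcp_rot: [-2.395, -2.032, 0.0]
force: [-0.4, 0.2, -0.4]
width: 0.0516
finger_force: 0.0
clock: 11.6
eef_pos: [0.5241, -0.2614, 0.1714]
tcp_rot: [2.392, 2.028, 0.004]
force: [-0.2, 0.1, 0.2]
width: 0.0509
finger_force: 0.0
t 11.6 pos [ 0.5241 -0.2614  0.1714] head 80.6 d [ 1.3 -1.7 55.4] w [ 0.006  0.001 -0.   ] F [-0.2  0.1  0.2] wd 0.0509 q [ 0.55  0.53 -0.26  1.98  0.22  0.66 -0.02]
[(array([280.3, 363.8]), [277, 360, 8, 9, 60]), (array([353.7, 360.8]), [330, 360, 43, 3, 104]), (array([268.3, 376. ]), [265, 365, 9, 21, 92]), (array([280.1, 392.6]), [274, 379, 13, 28, 262]), (array([373.9, 392.9]), [369, 382, 11, 23, 201]), (array([267.8, 442.4]), [265, 431, 9, 19, 85])]
[(array([452.5, 209.7]), [440, 207, 25, 8, 150]), (array([453.9, 218.2]), [447, 215, 16, 7, 71]), (array([468.2, 224.6]), [467, 216, 3, 18, 24]), (array([454.4, 276.2]), [440, 262, 30, 20, 262]), (array([449. , 267.2]), [440, 264, 19, 8, 97])]
```

View pics/rel.png

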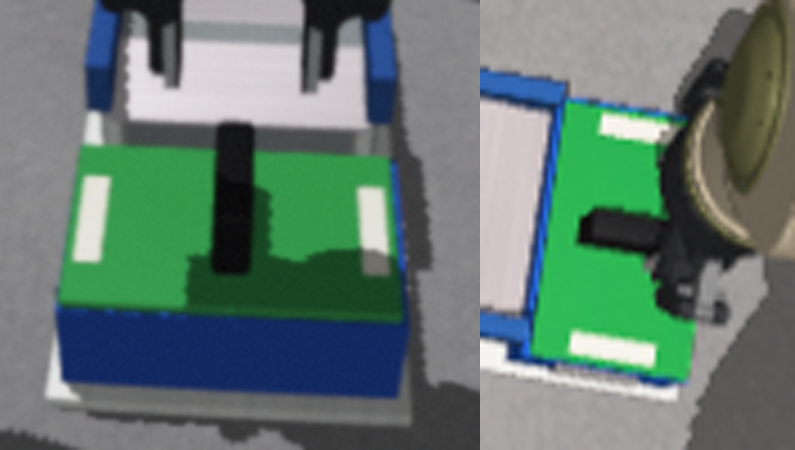

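The lid looks flush on the rim with both marks level. To be certain, I'll press each end with shut fingers.

```bash
python3 -m pendant '[{"dx":0,"dy":35,"dz":0,"wx":0,"wy":0,"wz":0},{"dx":0,"dy":64,"dz":0,"wx":0,"wy":0,"wz":0},{"dx":0,"dy":64,"dz":30,"wx":0,"wy":0,"wz":0},{"dx":0,"dy":64,"dz":60,"wx":0,"wy":0,"wz":0},{"dx":0,"dy":64,"dz":78,"wx":0,"wy":0,"wz":0}]' 0
python3 -m pendant '[{"dx":0,"dy":0,"dz":3,"wx":0,"wy":0,"wz":0},{"dx":0,"dy":0,"dz":6,"wx":0,"wy":0,"wz":0},{"dx":0,"dy":0,"dz":9,"wx":0,"wy":0,"wz":0},{"dx":0,"dy":0,"dz":11,"wx":0,"wy":0,"wz":0}]'
python3 -c "
from h import *; to((.523,-.26,.078),80.6)"
```

```text
clock: 12.12
eef_pos: [0.5841, -0.2705, 0.0855]
tcp_rot: [-2.393, -2.03, 0.003]
force: [-0.9, 0.1, -0.8]
width: -0.0002
finger_force: 0.0
clock: 12.45
eef_pos: [0.586, -0.2714, 0.0789]
tcp_rot: [2.395, 2.031, 0.001]
force: [0.1, 0.2, -1.2]
width: -0.0001
finger_force: 0.0
t 12.45 pos [ 0.586  -0.2714  0.0789] head 80.6 d [  0.9 -64.    0.8] w [ 0.001  0.    -0.   ] F [ 0.1  0.2 -1.2] wd -0.0001 q [ 0.49  0.71 -0.21  1.9   0.26  0.56 -0.07]
```

```bash
python3 -m pendant '[{"dx":0,"dy":0,"dz":1,"wx":0,"wy":0,"wz":0},{"dx":0,"dy":0,"dz":2,"wx":0,"wy":0,"wz":0},{"dx":0,"dy":0,"dz":2,"wx":0,"wy":0,"wz":0}]'
python3 -m pendant '[{"dx":0,"dy":0,"dz":1,"wx":0,"wy":0,"wz":0},{"dx":0,"dy":0,"dz":2,"wx":0,"wy":0,"wz":0},{"dx":0,"dy":0,"dz":2,"wx":0,"wy":0,"wz":0}]'
python3 -c "
from h import *; to((.523,-.26,.078),80.6)"
```

```text
clock: 12.7
eef_pos: [0.586, -0.2714, 0.0782]
tcp_rot: [2.395, 2.031, 0.001]
force: [-2.9, 0.9, 8.8]
width: 0.0002
finger_force: 4.4
clock: 12.95
eef_pos: [0.586, -0.2714, 0.078]
tcp_rot: [2.394, 2.03, 0.001]
force: [-7.9, 2.8, 27.5]
width: -0.0005
finger_force: 13.6
t 12.95 pos [ 0.586  -0.2714  0.078 ] head 80.6 d [  1.  -64.   -0.1] w [ 0.002  0.001 -0.   ] F [-7.9  2.8 27.5] wd -0.0005 q [ 0.48  0.71 -0.21  1.9   0.26  0.56 -0.07]
```

The far end is home: stiff at plate top 70 mm. Now the near end.

```bash
python3 -m pendant '[{"dx":0,"dy":0,"dz":-30,"wx":0,"wy":0,"wz":0},{"dx":0,"dy":0,"dz":-70,"wx":0,"wy":0,"wz":0},{"dx":0,"dy":-40,"dz":-75,"wx":0,"wy":0,"wz":0},{"dx":0,"dy":-80,"dz":-75,"wx":0,"wy":0,"wz":0},{"dx":0,"dy":-120,"dz":-75,"wx":0,"wy":0,"wz":0}]'
python3 -m pendant '[{"dx":0,"dy":-8,"dz":0,"wx":0,"wy":0,"wz":0},{"dx":0,"dy":-8,"dz":20,"wx":0,"wy":0,"wz":0},{"dx":0,"dy":-8,"dz":45,"wx":0,"wy":0,"wz":0},{"dx":0,"dy":-8,"dz":60,"wx":0,"wy":0,"wz":0},{"dx":0,"dy":-8,"dz":65,"wx":0,"wy":0,"wz":0}]'
python3 -m pendant '[{"dx":0,"dy":0,"dz":2,"wx":0,"wy":0,"wz":0},{"dx":0,"dy":0,"dz":4,"wx":0,"wy":0,"wz":0},{"dx":0,"dy":0,"dz":6,"wx":0,"wy":0,"wz":0},{"dx":0,"dy":0,"dz":6,"wx":0,"wy":0,"wz":0}]'
python3 -c "
from h import *; to((.523,-.26,.078),80.6)"
```

```text
clock: 13.37
eef_pos: [0.4666, -0.2516, 0.1511]
tcp_rot: [2.393, 2.03, 0.002]
force: [0.5, 0.4, -0.3]
width: 0.0002
finger_force: 0.0
clock: 13.78
eef_pos: [0.4589, -0.2502, 0.0832]
tcp_rot: [-2.395, -2.032, 0.001]
force: [-0.0, 0.3, 0.4]
width: -0.0001
finger_force: 0.0
clock: 14.12
eef_pos: [0.4596, -0.2505, 0.0788]
tcp_rot: [2.395, 2.031, 0.001]
force: [-0.5, 0.7, 0.2]
width: -0.0001
finger_force: 0.0
t 14.12 pos [ 0.4596 -0.2505  0.0788] head 80.6 d [ 0.9 64.1  0.9] w [0.001 0.    0.   ] F [-0.5  0.7  0.2] wd -0.0001 q [ 0.52  0.61 -0.19  2.18  0.3   0.37 -0.08]
```

```bash
python3 -m pendant '[{"dx":0,"dy":0,"dz":1,"wx":0,"wy":0,"wz":0},{"dx":0,"dy":0,"dz":2,"wx":0,"wy":0,"wz":0},{"dx":0,"dy":0,"dz":2,"wx":0,"wy":0,"wz":0}]'
python3 -m pendant '[{"dx":0,"dy":0,"dz":1,"wx":0,"wy":0,"wz":0},{"dx":0,"dy":0,"dz":2,"wx":0,"wy":0,"wz":0},{"dx":0,"dy":0,"dz":2,"wx":0,"wy":0,"wz":0}]'
python3 -m pendant '[{"dx":0,"dy":0,"dz":-10,"wx":0,"wy":0,"wz":0},{"dx":0,"dy":0,"dz":-50,"wx":0,"wy":0,"wz":0},{"dx":0,"dy":0,"dz":-90,"wx":0,"wy":0,"wz":0},{"dx":0,"dy":0,"dz":-130,"wx":0,"wy":0,"wz":0},{"dx":0,"dy":0,"dz":-150,"wx":0,"wy":0,"wz":0}]'
python3 -m pendant '[{"dx":-40,"dy":0,"dz":0,"wx":0,"wy":0,"wz":0},{"dx":-80,"dy":0,"dz":0,"wx":0,"wy":0,"wz":0},{"dx":-120,"dy":0,"dz":0,"wx":0,"wy":0,"wz":0},{"dx":-150,"dy":0,"dz":0,"wx":0,"wy":0,"wz":0},{"dx":-150,"dy":0,"dz":0,"wx":0,"wy":0,"wz":0}]'
python3 - <<'E'
from h import *
W=((0,0,130),(180,60,255)); s=img("side"); t=img("top")
cv2.imwrite("pics/fin.png",np.hstack([cv2.resize(s[320:470,250:410],(480,450),interpolation=cv2.INTER_CUBIC),cv2.resize(t[190:290,420:490],(315,450),interpolation=cv2.INTER_CUBIC)])[:,:,::-1])
to((.5,-.4,.2))
E
```

```text
clock: 14.37
eef_pos: [0.4597, -0.2505, 0.078]
tcp_rot: [2.394, 2.031, 0.001]
force: [-3.4, 1.9, 19.8]
width: 0.0002
finger_force: 9.9
clock: 14.62
eef_pos: [0.4597, -0.2505, 0.0779]
tcp_rot: [2.393, 2.03, 0.001]
force: [-7.9, 4.7, 48.7]
width: 0.0002
finger_force: 23.8
clock: 15.03
eef_pos: [0.4604, -0.2506, 0.229]
tcp_rot: [2.392, 2.029, 0.003]
force: [0.3, -0.3, -1.0]
width: 0.0003
finger_force: 0.0
clock: 15.45
eef_pos: [0.4321, -0.4054, 0.2246]
tcp_rot: [2.402, 2.021, -0.004]
force: [-0.7, -0.8, -0.6]
width: -0.0006
finger_force: 0.0
t 15.55 pos [ 0.434  -0.3994  0.2243] head 80.4 d [10.3 65.2 24.3] w [0. 0. 0.] F [ 0.6  0.1 -0. ] wd 0.0002 q [ 0.85  0.47 -0.29  1.92  0.18  0.78  0.29]
```

View pics/fin.png

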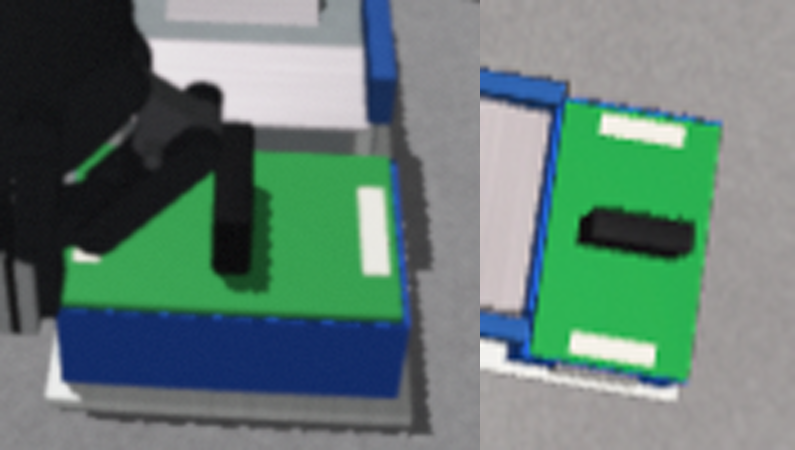

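The lid covers the case squarely and is flush all round, and the gripper is clear. I'll hand it in.

```bash
python3 -c "
from plant import robot; print(robot.hand_in())"
```

```text
the job is handed in; nothing more can be done
None
```

The injector is in the blue case, the green lid is pressed home at both ends and released, the screwdriver and jar were not touched, and the job was handed in at about 15.6 s of the 69 s limit; no verdict came back.

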